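# Lock the bayonet cap on the filter housing

### The arm

A 7-joint arm with a two-finger parallel gripper is mounted at the origin on a cart in front of the work surface, level with it; the furniture and walls round the work are solid. World frame = base frame: x ahead of the robot, y to its left, z up, the work surface at z = 0. Lengths are in mm, angles in rad, forces in N, time in s.
With the tool pointing down it reaches from about 400 to 850 mm from the base axis. Payload 4.4 kg.
Tool frame: the origin (TCP) lies between the finger pads; the fingertips stand 8 mm ahead of it and the grasp point (between the pads) lies 11 mm behind it; z points along the fingers, y is the line along which they close (so a half turn about z gives the same grasp; the last joint's range is limited). The gripper opens to 94 mm and grips with 3 to 60 N. Pads are 16 mm wide; open, the fingers measure 119 mm over their backs; the gripper's body (75 mm by 177 mm) begins 78 mm behind the grasp point.
Start: joints at [1.076, 0.628, 0.038, 1.517, -0.027, 0.996, -0.02], TCP at [270.286, -591.155, 213.478] pointing down, gripper open.
Joint ranges: [-3.06, 3.06], [-0.37, 2.12], [-1.25, 1.32], [0.18, 2.47], [-1.1, 4.24], [0.23, 1.98], [-2.94, 2.94]. Speed limits (rad/s): [2.57, 2.57, 3.14, 3.14, 3.14, 3.14, 3.14].

### API

Orientations are given as a unit quaternion [w, x, y, z].
In Python, from workcell import env, cams, models gives the robot as it stands.
- The arm moves only by the tool arm_command, never from a script. Its arguments are lists of equal length, an entry for each row: "dr": the turn, a rotation vector about the tool's x, y, z in rad, a list of three; "dp": the shift along the tool's x, y, z in cm, a list of three; "gripper": the closure, from -1 (fully open) to 1 (shut). A call has 1 to 5 rows; each row shifts and turns the commanded pose from where the row before left it, along the tool's axes as they then stand; what a row does not reach is not made up. A row lasts 1/12 s, in which the tool goes at most 41.7 mm and 7.16 degrees, less where a joint would pass 70% of its speed; a pose out of reach is approached as far as the arm can. A call with a gripper value outside its range is refused whole. The fingers move at their own pace and stop on an object; the grip force is fixed at half the most. Time passes only in rows, so rows that do not move let the fingers close. It gives the time, the measured TCP pose, the force, the opening and the grip force at its end, in the units of the state.
- env.get_obs(): the state, without advancing time (a new reading comes with each control period).
- cams.read_camera(name): name is "scene" or "side" or "wrist"; returns a dict with "frame" (480x640x3 uint8, blue, green, red), "camera_matrix" (3x3 intrinsics, pixels), "R" (3x3) and "t" (3): a world point X has camera coordinates R X + t; the wrist camera has in their place "hand_eye" (4x4, takes a point from camera to tool coordinates, whose origin is the TCP and whose axes are the flange's). Camera axes: x right, y down, z forward; pixel columns grow to the right and rows downward; lengths in mm; the calibration is good to about 2 mm. A picture is of the moment at which its call begins: read the wrist's pose just before it. There is no depth.
- env.hand_in(): hands the job in; it is judged then, once.
Trained networks look in a picture, given as the dict that the camera call returned (one of the last four; its "shot" number tells which), for a name from the list of things; names that differ only in an ending like _2 or _b are one class to them, and where a whole thing is asked for, a point or a joint stands for the part that bears it (a point fixed in the world has none). Each returns a list of dicts, best first, with "p" (0 to 1); they miss things now and then, are a little off and sometimes report something else, mostly with a low value. They report only what shows in the picture. A call takes as long as a camera call.
- models.regions_of(name, picture): "pixels" (480x640 bool, what is visible of it) and "bbox" ([left, top, right, bottom] in pixels, round what is visible of it).
The state is a dict: "clock": time; "q": joint angles; "dq": joint speeds; "effort": joint torques, N m; "tcp_pos": TCP position; "tcp_rot": TCP orientation; "contact_force": force on the tool from outside, world axes, zero at the start; "moment": the same for the moment, N m; "width": finger opening in mm; "gripper_force": force on a finger pad.
Only numpy, scipy, OpenCV 4.12 (cv2) and the standard library are available. Lean on these libraries where they do the work, as an engineer would, in place of code of your own. Each camera call takes 0.05 s, during which the arm holds its last target. There are 200 camera calls.

### The job

Close the filter housing: take the cap with the two side lugs (not the plain round one, which stays where it is), set it into the ring with its lugs in the two slots and push it fully down. Then twist it clockwise, seen from above, as far as it will go so that the lugs lock under the rim, and let go.

Things in the scene. Friction and masses are not known exactly. Their poses are not given: they have to be found in the camera images.
- bayonet_cap: Loose steel cap, 0.25 kg. Origin: centre of underside, z up. Round body 68 mm wide, 22 mm tall. Two flat lugs along its +x and -x, at the underside, 20 mm wide, 8 mm thick, 100 mm over both tips. Black grip bar on top, along the cap's x (in line with the lugs), 56 mm long, 16 mm thick across y, from 22 to 66 mm above the underside: grip its flat sides from above. A half turn makes no difference.
- filter_housing: Aluminium housing fixed to the bench: flange 148 mm wide, on it a ring 132 mm wide, its top 32 mm above the bench. Origin: centre of underside, z up. Opening 82 mm wide with two slots, each 60 degrees wide, cut out to 112 mm diameter, centred on its +x and -x; hose nozzle on the +x side. The cap enters straight down with its lugs along the housing's x, with 15 degrees and 6 mm free play.
- housing_seat (a point): Centre of the flat floor inside the housing, 10 mm above the bench, 22 mm below the ring's top; axes as the housing's. The cap's underside rests here when fully down, its round top then level with the ring. From the slots it turns clockwise seen from above, against light friction only, about 60 degrees to a hard stop, lugs in 12 mm high channels under the rim. Anticlockwise is blocked.
- plain_cap: Bystander: loose steel cap without lugs, a plain round body 84 mm wide and 22 mm tall with the same black grip bar. Origin: centre of its underside. It stays where it is. The two caps may have swapped places from one start to the next.

How it is judged (in metres and radians):
On the way:
1. the cap is fully down in the housing with its lugs in the slots (underside within 4 mm of the floor, lugs within 29 degrees of the slots' axis) (z of bayonet_cap in the frame of filter_housing below 0.014 m and horizontal distance between bayonet_cap and filter_housing below 0.012 m and angle between the x axis of bayonet_cap and the x axis of filter_housing, either way round below 0.5 rad), for 0.1 s.
At the end, for the whole second after the job is handed in: The cap with lugs sits in the housing, underside within 4 mm of the floor, within 12 mm of the axis, upright within 7 degrees and at rest, turned at least 45 degrees clockwise from the slots so that both lugs are under the rim; the plain cap is within 30 mm of where it was (z of bayonet_cap in the frame of filter_housing between 0.005 and 0.014 m and horizontal distance between bayonet_cap and filter_housing below 0.012 m and angle between the x axis of bayonet_cap and the x axis of filter_housing, either way round above 0.79 rad and angle between bayonet_cap's own z axis and vertical below 0.12 rad and linear speed of bayonet_cap below 0.02 m/s and distance of plain_cap from where it was at the start of the episode below 0.03 m); the robot touches nothing.
It fails at once if the plain cap is moved more than 30 mm (distance of plain_cap from where it was at the start of the episode above 0.03 m).
It also fails if it takes over 45 s, if anything falls off the work surface, if the arm or the gripper's body presses on something with over 40 N, if the wrist force passes 120 N, or if a joint passes its speed limit or range.

## Working session

There is one attempt and no reset: what is moved stays moved. The work goes in short steps, Python scripts to look and compute and a tool call to move; the robot and the scene stay as the last step left them, time stands still between calls to the robot, and variables do not carry over. Pictures are saved under pics/ and viewed, at most 12 in all, crops included, and the job is handed in when it is done.

Besides the shell and the picture viewer there is one more tool, called by a JSON object that holds its "name" and its "arguments", one argument or row to a line. arm_command: Moves the arm, as the interface text tells. Its arguments: {"type":"object","properties":{"dr":{"type":"array","items":{"type":"array","items":{"type":"number"}}},"dp":{"type":"array","items":{"type":"array","items":{"type":"number"}}},"gripper":{"type":"array","items":{"type":"number"}}},"required":["dr","dp","gripper"]}

```bash
mkdir -p pics
cat > h.py <<'E'
import numpy as np, cv2
from workcell import env,cams,models
def ray(c,uv,z):
    K=c["camera_matrix"];R=np.array(c["R"]);t=np.array(c["t"]).ravel()
    o=-R.T@t; d=R.T@np.linalg.inv(K)@np.array([uv[0],uv[1],1.]); s=(z-o[2])/d[2]
    return o+s*d
E
python3 - <<'E'
from h import *
print(env.get_obs())
for n in["scene","side"]:
    c=cams.read_camera(n); cv2.imwrite(f"pics/{n}0.png",c["frame"])
    print(n,(-np.array(c["R"]).T@np.array(c["t"]).ravel()).round())
    for o in["bayonet_cap","filter_housing","plain_cap"]:
        for r in models.regions_of(o,c)[:3]:
            m=r["pixels"];v,u=np.nonzero(m); uv=(u.mean(),v.mean())
            print(o,round(r["p"],2),r["bbox"],np.round(uv),ray(c,uv,20).round())
E
```

```text
{'clock': 0.0, 'q': array([ 1.07620161,  0.6293193 ,  0.03846979,  1.51837204, -0.02697555,
        0.99628791, -0.01999813]), 'dq': array([-1.98304412e-03, -7.75053691e-04,  4.30649833e-05,  8.83842431e-05,
        1.48685772e-04,  1.07406090e-03, -4.30412317e-04]), 'effort': array([ 2.70486144e-04, -5.49742162e+01,  1.14331093e+00, -1.86641318e+01,
       -5.23282774e-02,  2.37030652e-02,  1.97887362e-04]), 'tcp_pos': array([ 269.98590722, -590.55730132,  212.57072586]), 'tcp_rot': array([-9.05728219e-04,  9.77105153e-01,  2.12754902e-01, -2.27998756e-04]), 'contact_force': array([-0.9860002 ,  0.27319104,  0.10787989]), 'moment': array([-0.00364534, -0.01639204,  0.04873005]), 'gripper_force': 0.0, 'width': 94.07945953060856}
scene [-78. 360. 570.]
bayonet_cap 0.78 [357.6, 217.3, 389.8, 267.3] [369. 241.] [479. -63.  20.]
filter_housing 0.86 [157.5, 247.8, 241.8, 324.8] [195. 289.] [515. 278.  20.]
plain_cap 0.85 [423.6, 206.6, 466.6, 251.6] [445. 232.] [ 429. -217.   20.]
plain_cap 0.22 [156.3, 250.1, 242.7, 326.7] [195. 289.] [515. 278.  20.]
side [ 909. -442.  922.]
bayonet_cap 0.97 [277.7, 251.3, 320.9, 305.3] [300. 277.] [480. -64.  20.]
filter_housing 0.68 [398.1, 158.4, 476.7, 220.5] [435. 189.] [525. 270.  20.]
plain_cap 0.67 [190.7, 286.5, 240.1, 338.8] [215. 316.] [ 434. -220.   20.]
```

View pics/scene0.png

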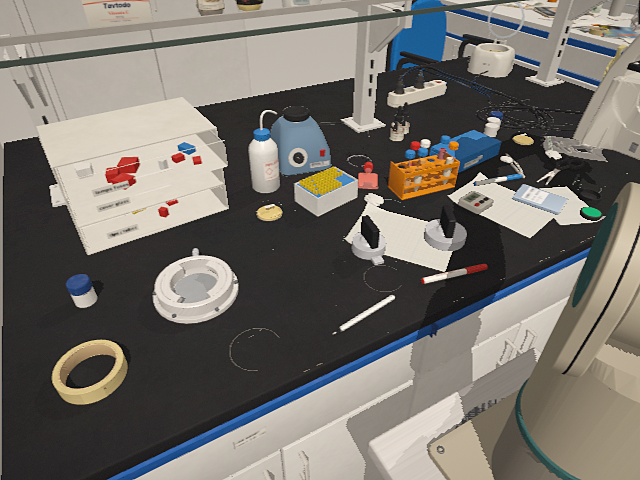

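View pics/side0.png

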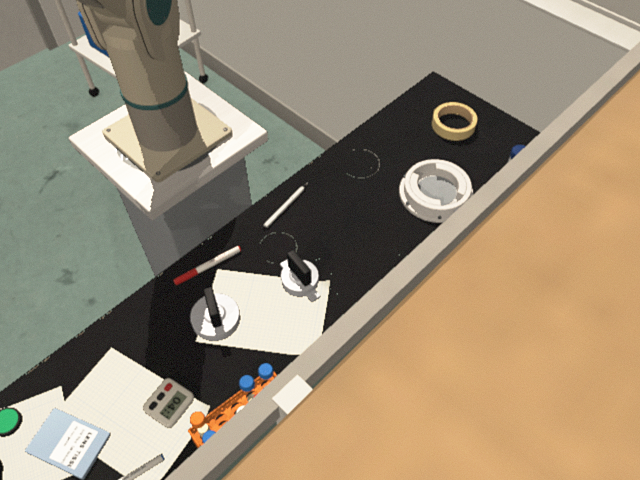

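The scene picture shows the lugged cap at about (369,241), the plain cap at (445,232) and the housing at (195,289), with its nozzle near (196,252). In the side view the cap is at (300,277), with a lug near (320,295), and the housing is at (435,189). The network detections agree with both pictures. I'll move over the lugged cap.

{"name": "arm_command", "arguments": {
  "dr": [
    [0,0,0],
    [0,0,0],
    [0,0,0],
    [0,0,0],
    [0,0,0]
  ],
  "dp": [
    [2.5,-2.4,-1],
    [2.5,-2.4,-1],
    [2.5,-2.4,-1],
    [2.5,-2.4,-1],
    [2.5,-2.4,-1]
  ],
  "gripper": [-1,-1,-1,-1,-1]
}}

```text
clock: 0.82
tcp_pos: [334.4, -428.5, 263.9]
tcp_rot: [0.0, 0.977, 0.213, 0.0]
contact_force: [-0.3, -0.5, 0.3]
width: 93.9
gripper_force: 0.0
```

{"name": "arm_command", "arguments": {
  "dr": [
    [0,0,0],
    [0,0,0],
    [0,0,0],
    [0,0,0],
    [0,0,0]
  ],
  "dp": [
    [2.5,-2.4,-0.5],
    [2.5,-2.4,0],
    [2.5,-2.4,0],
    [2.5,-2.4,0],
    [2.5,-2.4,0]
  ],
  "gripper": [-1,-1,-1,-1,-1]
}}

```text
clock: 1.23
tcp_pos: [398.3, -267.4, 268.8]
tcp_rot: [0.0, 0.977, 0.213, 0.0]
contact_force: [0.3, 0.9, -0.1]
width: 93.9
gripper_force: 0.0
```

{"name": "arm_command", "arguments": {
  "dr": [
    [0,0,0],
    [0,0,0],
    [0,0,0],
    [0,0,0],
    [0,0,0]
  ],
  "dp": [
    [2.5,-2.4,0],
    [2.5,-2.4,0],
    [2.5,-2.4,0],
    [2.5,-2.4,0],
    [0,0,0]
  ],
  "gripper": [-1,-1,-1,-1,-1]
}}

```text
clock: 1.65
tcp_pos: [451.7, -132.6, 268.8]
tcp_rot: [-0.002, 0.976, 0.218, 0.002]
contact_force: [0.2, 0.1, -0.4]
width: 94.2
gripper_force: 0.0
```

```bash
cat >> h.py <<'E'
from scipy.spatial.transform import Rotation as Ro
def wrist():
    o=env.get_obs(); c=cams.read_camera("wrist"); H=np.array(c["hand_eye"])
    w,x,y,z=o["tcp_rot"]; T=np.eye(4); T[:3,:3]=Ro.from_quat([x,y,z,w]).as_matrix(); T[:3,3]=o["tcp_pos"]
    W=np.linalg.inv(T@H); c["R"]=W[:3,:3]; c["t"]=W[:3,3]
    return o,c
E
python3 - <<'E'
from h import *
o,c=wrist(); print(np.array(c["hand_eye"]).round(2), o["q"].round(2)); cv2.imwrite("pics/w1.png",c["frame"])
for n in["bayonet_cap","plain_cap"]:
  for r in models.regions_of(n,c)[:2]:
    v,u=np.nonzero(r["pixels"]); print(n,r["p"],r["bbox"],ray(c,(u.mean(),v.mean()),20).round())
E
```

```text
[[   0.     -0.96   -0.27   76.74]
 [   1.     -0.      0.     -0.48]
 [  -0.     -0.27    0.96 -170.96]
 [   0.      0.      0.      1.  ]] [ 0.28  0.3  -0.07  1.92  0.02  0.91 -0.93]
bayonet_cap 0.91 [245.9, 126.5, 305.8, 203.1] [480. -63.  20.]
plain_cap 0.8 [340.1, 218.2, 408.7, 285.7] [ 433. -218.   20.]
```

View pics/w1.png

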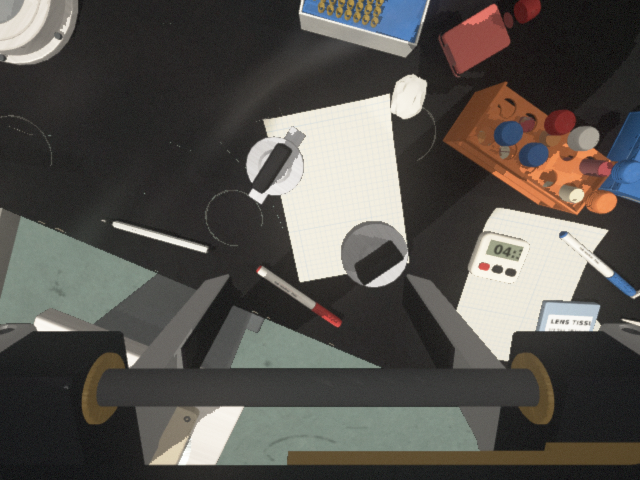

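The wrist picture shows the lugged cap, with lug tips near (299,131) and (258,198) and the bar running between them. The plain cap is at (375,255).

```bash
python3 - <<'E'
from h import *
o,c=wrist()
a=ray(c,(299,132),8);b=ray(c,(257,198),8);print(a.round(),b.round(),((a+b)/2).round(),np.degrees(np.arctan2(*(a-b)[[1,0]])))
# refine: body bottom circle edges -> bar top ends at z=66
r=models.regions_of("bayonet_cap",c)[0]["pixels"]
g=cv2.cvtColor(c["frame"],cv2.COLOR_BGR2GRAY)
k=cv2.dilate(r.astype(np.uint8),np.ones((3,3)));cs=max(cv2.findContours(k,0,1)[0],key=cv2.contourArea)
m=np.zeros_like(k);cv2.drawContours(m,[cv2.convexHull(cs)],-1,1,-1)
d=((g<60)&(m>0)).astype(np.uint8);n,l,s,ce=cv2.connectedComponentsWithStats(d);i=1+s[1:,4].argmax()
v,u=np.nonzero(l==i);print(s[i],ce[i]);P=np.array([ray(c,q,62)[:2] for q in zip(u,v)]);
w,V=np.linalg.eigh(np.cov(P.T));print(P.mean(0),np.degrees(np.arctan2(V[1,1],V[0,1])),np.sqrt(12*w))
cr=c["frame"][100:230,220:330];cv2.imwrite("pics/w1c.png",cv2.resize(cr,None,fx=4,fy=4))
# housing from side & scene crops
for n,(y0,y1,x0,x1) in dict(scene=(235,335,145,255),side=(145,230,385,490)).items():
    q=cams.read_camera(n)["frame"][y0:y1,x0:x1];cv2.imwrite(f"pics/{n}c.png",cv2.resize(q,None,fx=4,fy=4))
E
python3 -c "
import cv2,numpy as np
a,b=[cv2.resize(cv2.imread(f'pics/{n}c.png'),(400,400)) for n in('w1','scene')];cv2.imwrite('pics/m.png',np.hstack([a,b]))"
```

```text
[523. -83.   8.] [430. -67.   8.] [476. -75.   8.] -9.632261501455625
[239 138  46  50 640] [263.0984375 163.0796875]
[477.70432228 -63.92249118] 165.18903473155564 [21.10217728 62.53277956]
```

View pics/m.png

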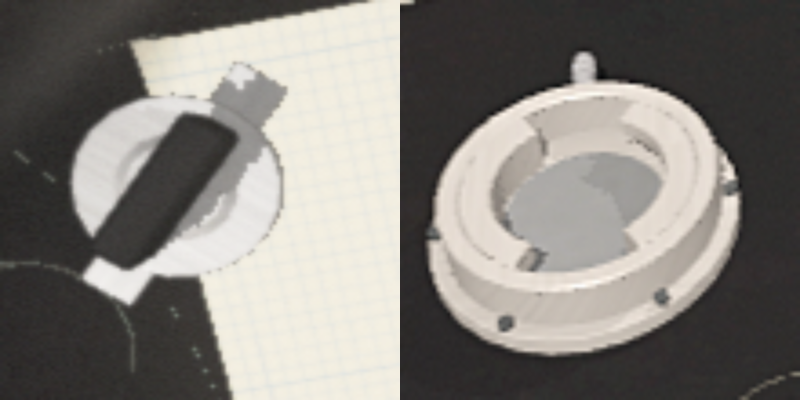

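The crop puts the lug tips at about (292,125) and (250,194) in wrist pixels. In the scene crop the nozzle is at the top, at about scene pixel (195,252), with the slots at the top and lower left.

Run:
```python
from h import *
o,c=wrist()
a=ray(c,(292.2,124.7),8);b=ray(c,(250,194),8);print(a.round(),b.round(),((a+b)/2).round(),np.degrees(np.arctan2(*(a-b)[[1,0]])))
print(o["tcp_pos"].round(1),Ro.from_quat(o["tcp_rot"][[1,2,3,0]]).as_matrix().round(3))
s=cams.read_camera("scene")
n=ray(s,(195+.5,253),20);print(n.round())
# housing centre: convex hull of mask -> ellipse-ish, using side & scene at flange
for q in("scene","side"):
    s=cams.read_camera(q)
    for r in models.regions_of("filter_housing",s)[:1]:
        k=r["pixels"].astype(np.uint8);k=cv2.morphologyEx(k,cv2.MORPH_OPEN,np.ones((13,13)))
        h=cv2.convexHull(max(cv2.findContours(k,0,1)[0],key=cv2.contourArea)); P=np.array([ray(s,p[0],16)[:2] for p in h],np.float32)
        print(q,cv2.minEnclosingCircle(P),cv2.fitEllipse(P))
```

```text
[527. -73.   8.] [431. -58.   8.] [479. -66.   8.] -9.026576589728158
[ 448.4 -141.6  268.5] [[ 0.911  0.413 -0.   ]
 [ 0.413 -0.911 -0.001]
 [-0.     0.    -1.   ]]
[611. 249.  20.]
scene ((526.3895263671875, 276.062744140625), 86.0478515625) ((525.4597778320312, 275.4330139160156), (145.3620147705078, 175.08248901367188), 80.66429138183594)
side ((524.106201171875, 274.70501708984375), 82.29194641113281) ((522.3074340820312, 275.5911560058594), (136.81640625, 166.26405334472656), 16.127361297607422)
```

{"name": "arm_command", "arguments": {
  "dr": [
    [0,0,0.12],
    [0,0,0.12],
    [0,0,0.12],
    [0,0,0.12],
    [0,0,0.12]
  ],
  "dp": [
    [0,0,0],
    [0,0,0],
    [0,0,0],
    [0,0,0],
    [0,0,0]
  ],
  "gripper": [-1,-1,-1,-1,-1]
}}

```text
clock: 2.72
tcp_pos: [448.9, -140.1, 268.5]
tcp_rot: [-0.0, 0.996, -0.089, 0.0]
contact_force: [-0.2, 0.1, -0.2]
width: 94.1
gripper_force: 0.0
```

{"name": "arm_command", "arguments": {
  "dr": [
    [0,0,0],
    [0,0,0],
    [0,0,0],
    [0,0,0],
    [0,0,0]
  ],
  "dp": [
    [0.6,-2.7,2.5],
    [0.6,-2.7,2.5],
    [0.5,-2.7,2.5],
    [0,0,2.5],
    [0,0,0]
  ],
  "gripper": [-1,-1,-1,-1,-1]
}}

```text
clock: 3.13
tcp_pos: [476.8, -61.1, 164.8]
tcp_rot: [-0.0, 0.996, -0.084, -0.004]
contact_force: [-0.9, -0.6, -0.1]
width: 94.0
gripper_force: 0.0
```

Run:
```python
from h import *
cams.read_camera("scene");cams.read_camera("scene")
o,c=wrist(); print(o["tcp_pos"].round(1),Ro.from_quat(o["tcp_rot"][[1,2,3,0]]).as_matrix().round(3)[:2],o["q"].round(2)); cv2.imwrite("pics/w2.png",c["frame"])
for r in models.regions_of("bayonet_cap",c)[:1]:
    v,u=np.nonzero(r["pixels"]); print(r["p"],r["bbox"],ray(c,(u.mean(),v.mean()),20).round())
```

```text
[478.9 -63.7 168.3] [[ 0.985 -0.171 -0.002]
 [-0.171 -0.985 -0.   ]] [ 0.05  0.46  0.04  2.02 -0.03  0.66 -1.64]
0.61 [279.3, 176.2, 351.8, 273.3] [482. -64.  20.]
```

View pics/w2.png

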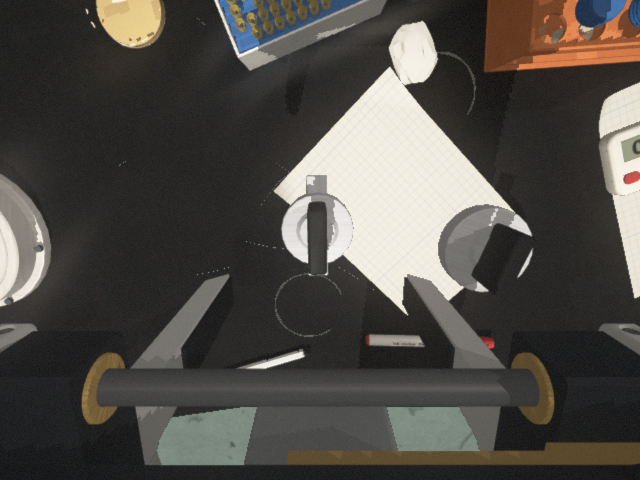

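The picture shows the cap body at about (317,229), lug tip at (316,176), and the bar vertical in the image, so the tool is aligned with the bar. Joint 7 would run out of range during the twist from this side, so I'll turn the tool half a turn before grasping.

{"name": "arm_command", "arguments": {
  "dr": [
    [0,0,-0.124],
    [0,0,-0.124],
    [0,0,-0.124],
    [0,0,-0.124],
    [0,0,-0.124]
  ],
  "dp": [
    [0,0,0],
    [0,0,0],
    [0,0,0],
    [0,0,0],
    [0,0,0]
  ],
  "gripper": [-1,-1,-1,-1,-1]
}}

```text
clock: 3.75
tcp_pos: [480.4, -64.5, 170.4]
tcp_rot: [0.001, 0.974, 0.224, 0.002]
contact_force: [-0.1, -0.1, -0.2]
width: 93.7
gripper_force: 0.0
```

{"name": "arm_command", "arguments": {
  "dr": [
    [0,0,-0.124],
    [0,0,-0.124],
    [0,0,-0.124],
    [0,0,-0.124],
    [0,0,-0.124]
  ],
  "dp": [
    [0,0,0],
    [0,0,0],
    [0,0,0],
    [0,0,0],
    [0,0,0]
  ],
  "gripper": [-1,-1,-1,-1,-1]
}}

```text
clock: 4.17
tcp_pos: [480.4, -64.8, 170.3]
tcp_rot: [0.002, 0.86, 0.511, 0.001]
contact_force: [-0.8, 0.6, -0.6]
width: 94.0
gripper_force: 0.0
```

{"name": "arm_command", "arguments": {
  "dr": [
    [0,0,-0.124],
    [0,0,-0.124],
    [0,0,-0.124],
    [0,0,-0.124],
    [0,0,-0.124]
  ],
  "dp": [
    [0,0,0],
    [0,0,0],
    [0,0,0],
    [0,0,0],
    [0,0,0]
  ],
  "gripper": [-1,-1,-1,-1,-1]
}}

```text
clock: 4.58
tcp_pos: [480.4, -64.9, 170.3]
tcp_rot: [0.002, 0.663, 0.749, 0.0]
contact_force: [-0.5, 0.3, 0.5]
width: 94.2
gripper_force: 0.0
```

{"name": "arm_command", "arguments": {
  "dr": [
    [0,0,-0.124],
    [0,0,-0.124],
    [0,0,-0.124],
    [0,0,-0.124],
    [0,0,-0.124]
  ],
  "dp": [
    [0,0,0],
    [0,0,0],
    [0,0,0],
    [0,0,0],
    [0,0,0]
  ],
  "gripper": [-1,-1,-1,-1,-1]
}}

```text
clock: 5.0
tcp_pos: [480.3, -65.1, 170.2]
tcp_rot: [0.002, 0.403, 0.915, -0.001]
contact_force: [0.7, 0.9, 0.7]
width: 94.1
gripper_force: 0.0
```

{"name": "arm_command", "arguments": {
  "dr": [
    [0,0,-0.124],
    [0,0,-0.124],
    [0,0,-0.124],
    [0,0,-0.124],
    [0,0,-0.124]
  ],
  "dp": [
    [0,0,0],
    [0,0,0],
    [0,0,0],
    [0,0,0],
    [0,0,0]
  ],
  "gripper": [-1,-1,-1,-1,-1]
}}

```text
clock: 5.42
tcp_pos: [480.3, -65.2, 170.0]
tcp_rot: [0.001, 0.105, 0.994, -0.001]
contact_force: [0.3, 0.2, -0.5]
width: 94.0
gripper_force: 0.0
```

{"name": "arm_command", "arguments": {
  "dr": [
    [0,0,-0.04],
    [0,0,0],
    [0,0,0]
  ],
  "dp": [
    [0,0,0],
    [0,0,0],
    [0,0,0]
  ],
  "gripper": [-1,-1,-1]
}}

```text
clock: 5.67
tcp_pos: [480.0, -64.6, 169.5]
tcp_rot: [0.001, 0.088, 0.996, -0.001]
contact_force: [-0.1, 1.0, -0.1]
width: 94.2
gripper_force: 0.0
```

Run:
```python
from h import *
o,c=wrist(); print(o["clock"],o["tcp_pos"].round(1),Ro.from_quat(o["tcp_rot"][[1,2,3,0]]).as_matrix().round(3)[:2],o["q"].round(2),c["camera_matrix"]); cv2.imwrite("pics/w3.png",c["frame"])
for n in("bayonet_cap","filter_housing"):
  for r in models.regions_of(n,c)[:1]:
    v,u=np.nonzero(r["pixels"]); print(r["p"],r["bbox"],ray(c,(u.mean(),v.mean()),20).round())
```

```text
5.6667 [480.  -64.6 169.5] [[-0.984  0.176  0.002]
 [ 0.176  0.984 -0.002]] [ 0.65  0.58 -0.86  2.    0.61  0.83  0.84] [[350.18442672   0.         317.51222692]
 [  0.         350.18442672 241.53809366]
 [  0.           0.           1.        ]]
0.97 [284.0, 173.3, 358.0, 274.0] [475. -63.  20.]
0.66 [591.0, 148.2, 636.7, 283.2] [519. 213.  20.]
```

View pics/w3.png

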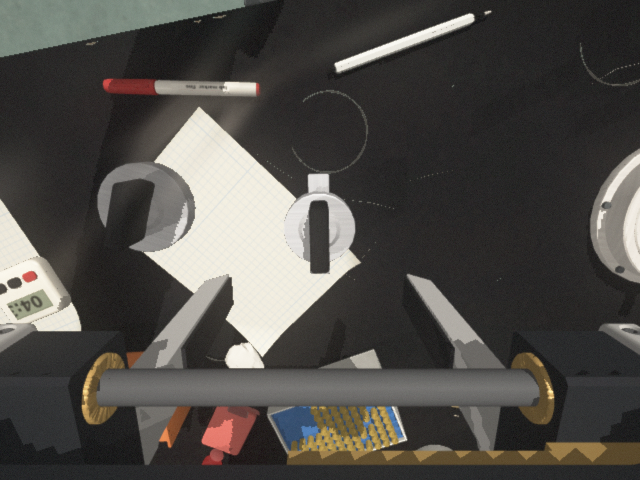

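The picture shows the cap centred at about (319,228), with the bar vertical and the lug at (318,182). It is aligned to within about 1 mm, so I'll go down and grip.

{"name": "arm_command", "arguments": {
  "dr": [
    [0,0,0],
    [0,0,0],
    [0,0,0],
    [0,0,0],
    [0,0,0]
  ],
  "dp": [
    [0,0,3.5],
    [0,0,3.5],
    [0,0,3],
    [0,0,2],
    [0,0,1.1]
  ],
  "gripper": [-1,-1,-1,-1,-1]
}}

```text
clock: 6.23
tcp_pos: [478.2, -63.3, 35.3]
tcp_rot: [-0.002, 0.086, 0.996, -0.0]
contact_force: [-0.8, -0.1, 0.3]
width: 94.1
gripper_force: 0.0
```

{"name": "arm_command", "arguments": {
  "dr": [
    [0,0,0],
    [0,0,0],
    [0,0,0],
    [0,0,0],
    [0,0,0]
  ],
  "dp": [
    [0,0,0],
    [0,0,0],
    [0,0,0],
    [0,0,0],
    [0,0,0]
  ],
  "gripper": [-1,-1,1,1,1]
}}

```text
clock: 6.65
tcp_pos: [480.2, -63.3, 38.5]
tcp_rot: [0.001, 0.087, 0.996, -0.0]
contact_force: [0.4, 0.4, -0.7]
width: 77.6
gripper_force: 0.0
```

{"name": "arm_command", "arguments": {
  "dr": [
    [0,0,0],
    [0,0,0],
    [0,0,0],
    [0,0,0],
    [0,0,0]
  ],
  "dp": [
    [0,0,0],
    [0,0,0],
    [0,0,0],
    [0,0,0],
    [0,0,0]
  ],
  "gripper": [1,1,1,1,1]
}}

```text
clock: 7.07
tcp_pos: [479.5, -63.2, 37.5]
tcp_rot: [0.0, 0.086, 0.996, -0.0]
contact_force: [-0.8, 0.5, -0.3]
width: 43.9
gripper_force: 0.0
```

{"name": "arm_command", "arguments": {
  "dr": [
    [0,0,0],
    [0,0,0],
    [0,0,0],
    [0,0,0],
    [0,0,0]
  ],
  "dp": [
    [0,0,0],
    [0,0,0],
    [0,0,0],
    [0,0,0],
    [0,0,0]
  ],
  "gripper": [1,1,1,1,1]
}}

```text
clock: 7.48
tcp_pos: [479.4, -63.2, 37.4]
tcp_rot: [-0.0, 0.086, 0.996, -0.0]
contact_force: [-0.6, -0.7, -0.9]
width: 15.9
gripper_force: 30.0
```

{"name": "arm_command", "arguments": {
  "dr": [
    [0,0,0],
    [0,0,0],
    [0,0,0],
    [0,0,0],
    [0,0,0]
  ],
  "dp": [
    [0,0,-1],
    [0,0,-3],
    [0,0,-3],
    [0,0,-3],
    [0,0,-2]
  ],
  "gripper": [1,1,1,1,1]
}}

```text
clock: 7.9
tcp_pos: [479.8, -62.6, 160.2]
tcp_rot: [0.001, 0.086, 0.996, 0.0]
contact_force: [0.7, 0.3, -2.4]
width: 16.1
gripper_force: 30.0
```

{"name": "arm_command", "arguments": {
  "dr": [
    [0,0,0],
    [0,0,0],
    [0,0,0],
    [0,0,0],
    [0,0,0]
  ],
  "dp": [
    [0,2,0],
    [0.5,3.5,0],
    [0.5,3.5,0],
    [0.5,3.5,0],
    [0.2,3.5,0]
  ],
  "gripper": [1,1,1,1,1]
}}

```text
clock: 8.32
tcp_pos: [489.1, 98.7, 158.0]
tcp_rot: [-0.0, 0.086, 0.996, -0.0]
contact_force: [0.2, -0.3, -2.0]
width: 15.9
gripper_force: 30.0
```

{"name": "arm_command", "arguments": {
  "dr": [
    [0,0,0],
    [0,0,0],
    [0,0,0],
    [0,0,0],
    [0,0,0]
  ],
  "dp": [
    [0,3.5,0],
    [0,3,0],
    [0,1.5,0],
    [0,0,0],
    [0,0,0]
  ],
  "gripper": [1,1,1,1,1]
}}

```text
clock: 8.73
tcp_pos: [503.3, 176.7, 157.7]
tcp_rot: [-0.0, 0.085, 0.996, -0.0]
contact_force: [-0.8, -0.5, -2.8]
width: 15.8
gripper_force: 30.0
```

Run:
```python
from h import *
o,c=wrist(); print(o["clock"],o["tcp_pos"].round(1),Ro.from_quat(o["tcp_rot"][[1,2,3,0]]).as_matrix().round(3)[:2],o["q"].round(2),o["contact_force"]); cv2.imwrite("pics/w4.png",c["frame"])
for n in("bayonet_cap","filter_housing"):
  for r in models.regions_of(n,c)[:1]:
    v,u=np.nonzero(r["pixels"]); print(r["p"],r["bbox"],ray(c,(u.mean(),v.mean()),20).round())
```

```text
8.7333 [503.3 176.7 157.7] [[-0.985  0.17  -0.001]
 [ 0.17   0.985 -0.   ]] [ 0.13  0.65 -0.8   1.89  0.61  0.87  0.41] [-0.77946692 -0.4989007  -2.77460838]
0.95 [258.0, 193.5, 376.8, 367.5] [540. 170.  20.]
```

View pics/w4.png

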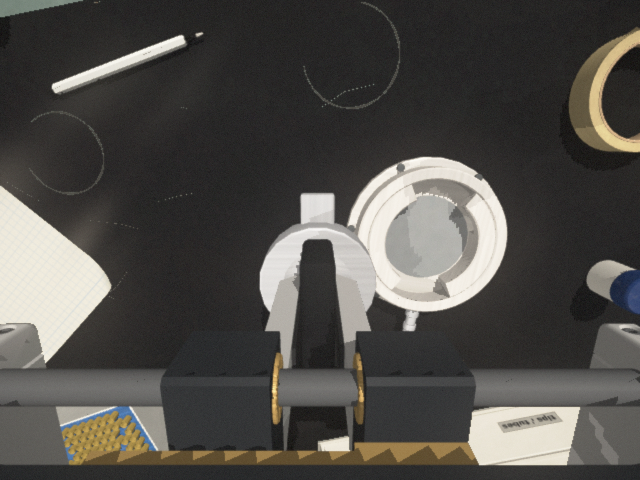

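The picture shows the cap held upright, with its body at about (318,270) and one lug at (317,207). The housing is at about (430,235), with the nozzle at (410,320). I'll zoom in on the housing to measure its slots.

Run:
```python
from h import *
o,c=wrist(); np.savez("c4.npz",K=c["camera_matrix"],R=c["R"],t=c["t"])
g=cv2.cvtColor(c["frame"],cv2.COLOR_BGR2GRAY);C=np.array([430,235.])
from scipy.optimize import least_squares
P=[]
for a in np.radians(np.r_[-110:70:3]):
    d=np.array([np.cos(a),np.sin(a)])
    for r in np.arange(95,50,-.5):
        u=C+r*d
        if cv2.getRectSubPix(g,(1,1),tuple(map(float,u)))[0,0]>110: P.append(u);break
for z in(0,5,10):
    Q=np.array([ray(c,u,z)[:2] for u in P])
    s=least_squares(lambda p:np.hypot(*(Q-p[:2]).T)-p[2],[523,275,74],loss="soft_l1"); s2=least_squares(lambda p:np.hypot(*(Q-p[:2]).T)-74,[523,275],loss="soft_l1")
    print(z,len(P),s.x.round(1),s.cost.round(1),s2.x.round(1),s2.cost.round(1))
cr=cv2.resize(c["frame"][145:340,340:520],None,fx=3,fy=3,interpolation=cv2.INTER_CUBIC);cv2.imwrite("pics/w4c.png",cr)
```

```text
0 60 [533.1 275.5  80.4] 18.2 [532.1 283.2] 100.8
5 60 [531.5 274.2  79.1] 17.8 [530.7 280.4] 77.0
10 60 [529.9 272.8  77.9] 17.3 [529.2 277.7] 55.1
```

View pics/w4c.png

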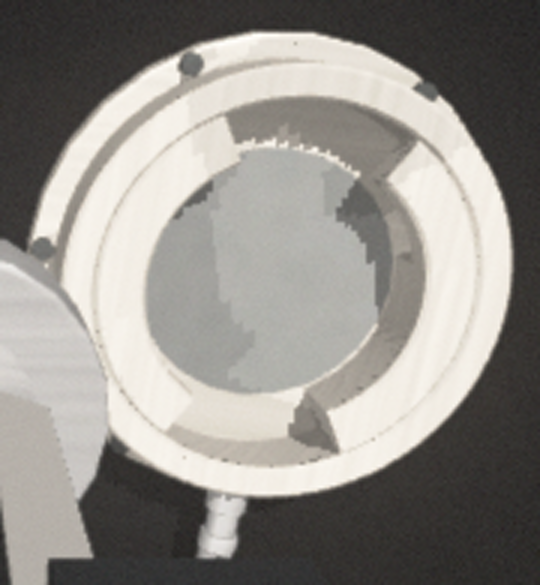

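The crop shows the outer slot corners at about (223,112) and (418,138) for the upper slot, and (168,432) and (340,455) for the lower slot on the nozzle side.

Run:
```python
from h import *
c=dict(np.load("c4.npz"));c["camera_matrix"]=c["K"]
f=lambda p,z=32:ray(c,(340+(p[0]-1)/3,145+(p[1]-1)/3),z)[:2]
U=[f(p) for p in[(223,112),(418,138)]];L=[f(p) for p in[(168,432),(340,455)]]
print(np.round(U+L,1)); m=np.mean(U+L,0); d=np.mean(L,0)-np.mean(U,0)
print(m,np.degrees(np.arctan2(d[1],d[0])),[np.linalg.norm(x-m).round(1) for x in U+L])
I=[f(p) for p in[(388,182),(190,398),(313,388)]];print(np.round(I,1),[np.linalg.norm(x-m).round(1) for x in I])
print("floor centre",f((265,268),10))
n=f((225,520),20);print(n,np.degrees(np.arctan2(*(n-m)[::-1])))
# held cap: top disc leftmost/rightmost edges & lug
z=env.get_obs()["tcp_pos"][2]-37.5
for uv in[(317.5,195),(300.5,205),(334,205)]:print(ray(c,uv,z+8).round(1))
for uv in[(261,272),(376,272),(318,224)]:print(ray(c,uv,z+22).round(1))
```

```text
[[470.3 261.9]
 [487.  315.1]
 [563.4 235.6]
 [580.  286.5]]
[525.20181669 274.75700749] -16.41306901979173 [np.float64(56.4), np.float64(55.5), np.float64(54.7), np.float64(56.1)]
[[498.1 306. ]
 [553.6 243.4]
 [556.8 280.1]] [np.float64(41.4), np.float64(42.3), np.float64(32.0)]
floor centre [523.91774049 275.33658622]
[602.64568975 252.177879  ] -16.254294526377773
[454.1 182.9 127.9]
[458.1 172.2 127.9]
[461.5 191.2 127.9]
[489.7 144.2 141.9]
[500.9 208.2 141.9]
[467.9 180.7 141.9]
```

{"name": "arm_command", "arguments": {
  "dr": [
    [0,0,0],
    [0,0,0],
    [0,0,0],
    [0,0,0],
    [0,0,0.115]
  ],
  "dp": [
    [-0.2,2.5,0],
    [-0.3,3,0],
    [0,3,0],
    [0,1.7,0],
    [0,0,0]
  ],
  "gripper": [1,1,1,1,1]
}}

```text
clock: 9.35
tcp_pos: [526.4, 280.1, 157.8]
tcp_rot: [-0.0, 0.142, 0.99, 0.002]
contact_force: [-0.9, 1.8, -1.8]
width: 16.1
gripper_force: 30.0
```

{"name": "arm_command", "arguments": {
  "dr": [
    [0,0,0],
    [0,0,0],
    [0,0,0],
    [0,0,0],
    [0,0,0]
  ],
  "dp": [
    [0,0,2],
    [0,0,3],
    [0,0,2.2],
    [0,0,0],
    [0,0,0]
  ],
  "gripper": [1,1,1,1,1]
}}

```text
clock: 9.77
tcp_pos: [526.0, 274.3, 84.8]
tcp_rot: [-0.001, 0.144, 0.99, -0.001]
contact_force: [-0.6, 0.5, -1.6]
width: 15.9
gripper_force: 30.0
```

Run:
```python
from h import *
o,c=wrist(); print(o["clock"],o["tcp_pos"].round(1),Ro.from_quat(o["tcp_rot"][[1,2,3,0]]).as_matrix().round(3)[:2],o["q"].round(2),o["contact_force"])
a=c["frame"][150:400,170:470]
b=cams.read_camera("side")["frame"][120:245,375:525]
cv2.imwrite("pics/w5.png",np.hstack([cv2.resize(a,(400,333)),cv2.resize(b,(400,333))]))
```

```text
9.7667 [526.  274.3  84.8] [[-0.959  0.285 -0.002]
 [ 0.285  0.959 -0.002]] [-0.12  0.8  -0.68  1.78  0.68  0.81  0.15] [-0.62896612  0.52535839 -1.58140862]
```

View pics/w5.png

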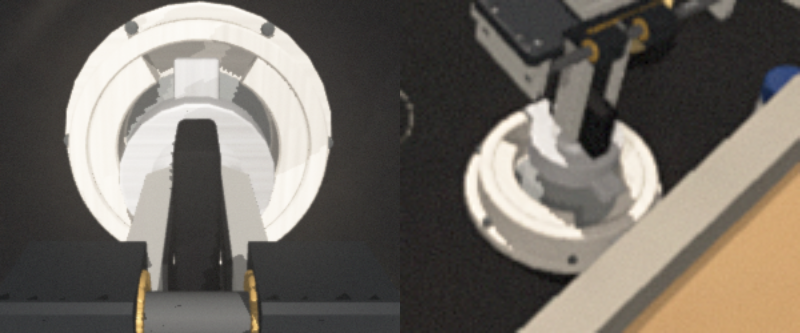

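The wrist crop shows the lug at column 197, centred in the slot (145 to 252). The side view shows the cap just over the opening. I'll go down.

{"name": "arm_command", "arguments": {
  "dr": [
    [0,0,0],
    [0,0,0],
    [0,0,0],
    [0,0,0],
    [0,0,0]
  ],
  "dp": [
    [0,0,0.8],
    [0,0,0.8],
    [0,0,0.8],
    [0,0,0.5],
    [0,0,0]
  ],
  "gripper": [1,1,1,1,1]
}}

```text
clock: 10.28
tcp_pos: [525.7, 275.1, 55.1]
tcp_rot: [-0.001, 0.143, 0.99, -0.001]
contact_force: [-0.2, -1.1, -3.1]
width: 15.8
gripper_force: 30.0
```

{"name": "arm_command", "arguments": {
  "dr": [
    [0,0,0],
    [0,0,0],
    [0,0,0],
    [0,0,0],
    [0,0,0]
  ],
  "dp": [
    [0,0,0.3],
    [0,0,0.3],
    [0,0,0.2],
    [0,0,0],
    [0,0,0]
  ],
  "gripper": [1,1,1,1,1]
}}

```text
clock: 10.7
tcp_pos: [526.4, 275.9, 48.5]
tcp_rot: [-0.0, 0.143, 0.99, -0.0]
contact_force: [-0.9, 0.3, -2.3]
width: 15.8
gripper_force: 30.0
```

{"name": "arm_command", "arguments": {
  "dr": [
    [0,0,0],
    [0,0,0],
    [0,0,0],
    [0,0,0]
  ],
  "dp": [
    [0,0,0.15],
    [0,0,0.1],
    [0,0,0],
    [0,0,0]
  ],
  "gripper": [1,1,1,1]
}}

```text
clock: 11.03
tcp_pos: [526.8, 276.1, 47.5]
tcp_rot: [0.001, 0.143, 0.99, 0.0]
contact_force: [-0.8, -1.8, 7.3]
width: 15.9
gripper_force: 30.0
```

It is seated at the expected height, with a contact force of 7 N. Now the twist.

{"name": "arm_command", "arguments": {
  "dr": [
    [0,0,0.08],
    [0,0,0.1],
    [0,0,0.1],
    [0,0,0.1],
    [0,0,0.1]
  ],
  "dp": [
    [0,0,0],
    [0,0,0],
    [0,0,0],
    [0,0,0],
    [0,0,0]
  ],
  "gripper": [1,1,1,1,1]
}}

```text
clock: 11.45
tcp_pos: [527.0, 275.8, 47.5]
tcp_rot: [0.001, 0.377, 0.926, 0.0]
contact_force: [-1.8, -2.2, 7.3]
width: 15.6
gripper_force: 30.0
```

{"name": "arm_command", "arguments": {
  "dr": [
    [0,0,0.1],
    [0,0,0.1],
    [0,0,0.1],
    [0,0,0.1],
    [0,0,0]
  ],
  "dp": [
    [0,0,0],
    [0,0,0],
    [0,0,0],
    [0,0,0],
    [0,0,0]
  ],
  "gripper": [1,1,1,1,1]
}}

```text
clock: 11.87
tcp_pos: [526.9, 276.2, 47.5]
tcp_rot: [0.001, 0.553, 0.833, 0.001]
contact_force: [-1.2, -0.6, 6.0]
width: 15.4
gripper_force: 30.0
```

Run:
```python
from h import *
o=env.get_obs(); R=Ro.from_quat(o["tcp_rot"][[1,2,3,0]]).as_matrix()
print(o["clock"],o["tcp_pos"].round(1),np.degrees(np.arctan2(R[1,0],R[0,0])),o["contact_force"].round(1),o["moment"].round(2),o["q"].round(2))
```

```text
11.8667 [526.9 276.2  47.5] 112.85339255548456 [-1.2 -0.6  6. ] [-0.23  0.38 -0.05] [-0.28  0.8  -0.41  1.8   0.5   0.64 -0.58]
```

{"name": "arm_command", "arguments": {
  "dr": [
    [0,0,0.05],
    [0,0,0.05],
    [0,0,0.05],
    [0,0,0.03],
    [0,0,0]
  ],
  "dp": [
    [0,0,0],
    [0,0,0],
    [0,0,0],
    [0,0,0],
    [0,0,0]
  ],
  "gripper": [1,1,1,1,1]
}}

```text
clock: 12.28
tcp_pos: [526.8, 276.1, 47.5]
tcp_rot: [0.001, 0.624, 0.781, 0.0]
contact_force: [-0.8, -1.3, 7.1]
width: 15.7
gripper_force: 30.0
```

Run:
```python
from h import *
o,c=wrist(); R=Ro.from_quat(o["tcp_rot"][[1,2,3,0]]).as_matrix()
print(o["clock"],o["tcp_pos"].round(1),np.degrees(np.arctan2(R[1,0],R[0,0])),o["contact_force"].round(1),o["moment"].round(2))
```

```text
12.2833 [526.8 276.1  47.5] 102.74590755317844 [-0.8 -1.3  7.1] [-0.4   0.49  0.1 ]
```

{"name": "arm_command", "arguments": {
  "dr": [
    [0,0,0.04],
    [0,0,0.04],
    [0,0,0.02],
    [0,0,0]
  ],
  "dp": [
    [0,0,0],
    [0,0,0],
    [0,0,0],
    [0,0,0]
  ],
  "gripper": [1,1,1,1]
}}

```text
clock: 12.67
tcp_pos: [526.3, 276.4, 47.5]
tcp_rot: [0.0, 0.661, 0.75, 0.0]
contact_force: [-2.0, -0.9, 8.0]
width: 16.3
gripper_force: 31.6
```

Run:
```python
from h import *
o,c=wrist(); R=Ro.from_quat(o["tcp_rot"][[1,2,3,0]]).as_matrix()
print(o["clock"],o["tcp_pos"].round(1),np.degrees(np.arctan2(R[1,0],R[0,0])),o["contact_force"].round(1),o["moment"].round(2))
cv2.imwrite("pics/w6.png",cv2.resize(c["frame"][130:400,170:470],None,fx=2,fy=2))
```

```text
12.6667 [526.3 276.4  47.5] 97.20142656561305 [-2.  -0.9  8. ] [-0.34  0.57  0.78]
```

View pics/w6.png

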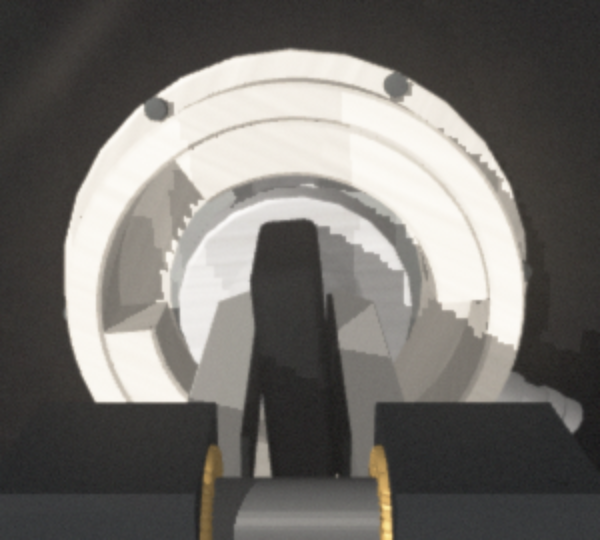

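The cap is flush in the ring with its lugs hidden under the rim, and the moment has risen to 0.78 N m, so it is at the hard stop. I'll release and withdraw.

{"name": "arm_command", "arguments": {
  "dr": [
    [0,0,0],
    [0,0,0],
    [0,0,0],
    [0,0,0],
    [0,0,0]
  ],
  "dp": [
    [0,0,0],
    [0,0,0],
    [0,0,0],
    [0,0,0],
    [0,0,0]
  ],
  "gripper": [0,0,0,0,0]
}}

```text
clock: 13.13
tcp_pos: [526.5, 275.8, 45.9]
tcp_rot: [-0.0, 0.662, 0.749, 0.0]
contact_force: [0.6, 0.2, 0.4]
width: 45.7
gripper_force: 0.0
```

{"name": "arm_command", "arguments": {
  "dr": [
    [0,0,0],
    [0,0,0],
    [0,0,0],
    [0,0,0],
    [0,0,0]
  ],
  "dp": [
    [0,0,-1],
    [0,0,-2],
    [0,0,-3],
    [0,0,-3],
    [0,0,-3]
  ],
  "gripper": [0,0,0,0,0]
}}

```text
clock: 13.55
tcp_pos: [526.2, 275.8, 167.8]
tcp_rot: [-0.0, 0.662, 0.749, -0.0]
contact_force: [0.9, 0.2, -0.8]
width: 47.5
gripper_force: 0.0
```

{"name": "arm_command", "arguments": {
  "dr": [
    [0,0,0],
    [0,0,0]
  ],
  "dp": [
    [0,0,0],
    [0,0,0]
  ],
  "gripper": [0,0]
}}

```text
clock: 13.72
tcp_pos: [527.6, 276.5, 168.3]
tcp_rot: [0.001, 0.662, 0.749, 0.002]
contact_force: [-0.1, 0.0, -1.2]
width: 46.7
gripper_force: 0.0
```

Run:
```python
from h import *
o,c=wrist(); cv2.imwrite("pics/w7.png",c["frame"]);print(o["tcp_pos"],o["width"],o["clock"])
```

```text
[527.57779852 276.5133695  168.33089674] 46.662087163067994 13.7167
```

View pics/w7.png

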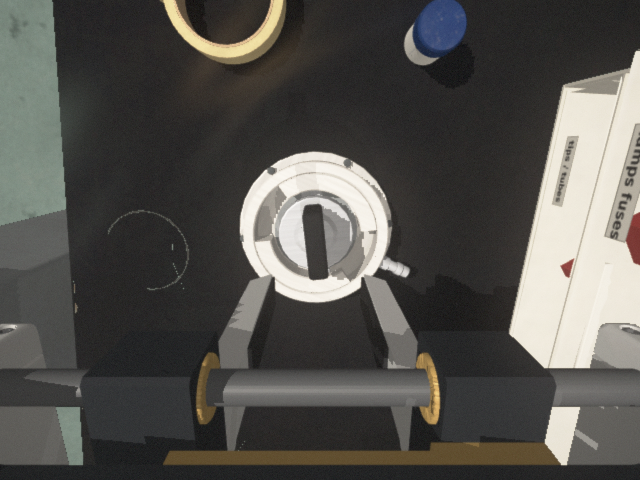

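The picture shows the cap flush in the housing with its bar from about (313,207) to (318,278), roughly 60° round from the slots. The lugs are under the rim and the gripper is clear.

```bash
python3 -c "
from workcell import env
print(env.hand_in())"
```

```text
the job is handed in; nothing more can be done
None
```

The lugged cap is pushed fully down in the housing, twisted clockwise about 60° to its hard stop and released; the plain cap was never touched, and I handed the job in at about 14 s (no verdict came back).

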